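# Shut the honing machine's guard and hold its key switch on

## Task

Press the yellow guard of the green honing machine down until its catch holds it shut. Then take the red-handled key from the wooden stand, work it down past the sticky pins until it is fully home in the brass key switch, and only then turn it a quarter turn clockwise (seen from above) to its stop. The switch springs back, so finish while still gripping the key and holding it turned; do not shift the other things on the bench.

Things in the scene. Friction and masses are not known exactly. Their poses are not given: they have to be found in the camera images.
- machine: Green honing machine fixed to the bench: housing 220 (x) x 260 (y) x 95 high; origin at the centre of its underside, x points away from the robot at yaw 0. Two wheels under the yellow guard on its +y half; the key switch is on its -y half. With the guard shut its top is 122 above the bench (rubber pad 126).
- guard (a joint): Hinge of the yellow guard, rad: 0 shut, about 0.45 to 0.8 at the start; grows as the free edge (on the machine's -x side) rises. Stays where it is left when open; springs up a little if let go just before the catch engages. Near 0.07 rad a roller catch resists (about 5 N more at the pad, up to 12 N in all), then snaps over and holds it at 0. 
- guard_hinge (a point): Point on the guard's hinge axis (parallel to the machine's y), at the middle of its width: in the machine's frame 70 toward +x, 45 toward +y, 120 above the bench. The guard is a plate 150 x 150 x 5 with 19 deep rims, reaching from the hinge towards the machine's -x.
- guard_pad (a point): Centre of the top of the black rubber press pad (35 x 70) near the guard's free edge; 120 from the hinge axis, 5.5 above the plate's mid plane; moves with the guard.
- key_bow (a point): Centre of the key's red plastic handle (bow), 34 wide (key x) x 12 thick (key y) x 36 high (key z). Pinch it across the thickness. The key stands upright in its stand, z up.
- key_shoulder (a point): Key's origin: centre of the underside of its steel collar (26 x 15 x 4), 32 straight below the bow's centre. Below it is the steel blade, 16 (key x) x 5 (key y), 28 long with a rounded tip; the key is the same either way round. Total length 78, mass about 60 g.
- keystand: Dark wooden block fixed to the bench, 90 x 70 x 45 high, origin at the centre of its underside; the key stands in its slot (20 x 9, along the block's x), its collar resting on the top, so the blade is 28 down in it.
- switch_face (a point): Centre of the face of the round brass switch barrel (41 diameter, black collar 54 diameter around it), 125 above the bench, 20 toward +x and 85 toward -y from the machine's centre; z up. The key slot runs along this frame's x: 18.5 x 7.5, 30 deep, open upward. The frame turns with the barrel. The key is fully home when its collar rests on this face.
- switch_pins (a point): Point inside the key slot on its axis, 10 below the face, at the upper of two rows of sprung sticky pins (the lower is 20 below the face). They stick out from the slot's short ends and resist the blade with up to about 15 N in all; steady pressure with slight rocking passes them. The blade has about 0.2 rad of play in the slot.
- switch (a joint): Angle of the switch barrel, rad: 0 at rest, grows clockwise seen from above, stop at 1.5. Springs back to 0 when let go; about 0.03 N m at 0 and 0.11 N m at the stop. Because of the play and the fingers' give, the gripper must turn about 1.7 to bring it to the stop.
- wax: Bystander, leave alone: blue bar of honing compound, 35 x 90 x 25, lying near the key stand; origin at its underside.
- gouge1: Bystander, leave alone: carving gouge with round wooden handle, 25 diameter, 225 long, lying along its x; origin at its underside.
- gouge2: Bystander, leave alone: second carving gouge, same size; origin at its underside.
- mallet: Bystander, leave alone: turned wooden carver's mallet standing on its head, 84 diameter, 215 high; origin at its underside.
- mug: Bystander, leave alone: dark steel mug, 76 diameter, 90 high; origin at its underside.
- glue: Bystander, leave alone: white glue bottle, 60 diameter, 150 high; origin at its underside.
- bird: Bystander, leave alone: small carved wooden bird on a foot, 120 long, 95 high; origin at its underside.

How it is judged:
On the way, in this order (a step that is already met when the one before it is completed fails the run):
1. the guard is shut on its catch (value of joint guard below 0.02 rad), for 0.2 s.
2. the key is fully home in the switch, not yet turned (z of key_shoulder in the frame of switch_face below 0.003 m and horizontal distance between key_shoulder and switch_face below 0.004 m and angle between key_shoulder's own z axis and vertical below 0.12 rad and value of joint guard below 0.02 rad and value of joint switch below 0.25 rad), for 0.2 s.
3. the key is turned a quarter clockwise (z of key_shoulder in the frame of switch_face below 0.003 m and horizontal distance between key_shoulder and switch_face below 0.004 m and angle between key_shoulder's own z axis and vertical below 0.12 rad and value of joint switch above 1.3 rad), for 0.3 s.
At the end, for the whole second after the job is handed in: Through the last second the gripper still holds the key (over 1 N), the switch stays turned past 1.3 rad (stop at 1.5), the key is fully home (collar within 3 mm of the face, within 4 mm of its centre, upright within 0.12 rad), and the guard stays shut (under 0.02 rad) (all of step 3 and value of joint guard below 0.02 rad and contact force between the fingers and key above 1 N); the arm keeps its last pose, push and grip.
It fails at once if a bystander is shifted by more than 3 cm (distance of any of wax, gouge1, gouge2, mallet, mug, glue, bird from where it was at the start of the episode above 0.03 m).
It also fails if it takes over 67 s, if anything falls off the work surface, if the arm or the gripper's body presses on something with over 40 N, if the wrist force passes 120 N, or if a joint passes its speed limit or range.

## Robot

A 7-joint arm with a two-finger parallel gripper is mounted at the origin on the work surface. World frame = base frame: x ahead of the robot, y to its left, z up, the work surface at z = 0. Lengths are in m, angles in rad, forces in N, time in s.
With the tool pointing down it reaches from about 0.425 to 0.95 m from the base axis. Payload 4.7 kg.
Tool frame: the origin (TCP) lies at the very end of the fingers, on their centre line; the grasp point (between the pads) lies 19 mm behind it; z points along the fingers, x is the direction in which the jaws open and shut, and the axes are right-handed (so a half turn about z gives the same grasp; the last joint's range is limited). The gripper opens to 85 mm and grips with 20 to 120 N. Pads are 22 mm wide; open, the fingers measure 114 mm over their backs; the gripper's body (76 mm by 85 mm) begins 54 mm behind the grasp point. The pads swing forward as they close: fully open they stand 13 mm farther back than shut.
Start: joints at [-1.147, 0.469, -0.049, 1.532, 0.024, 1.141, -0.082], TCP at [0.295, 0.607, 0.204] pointing down, gripper open.
Joint ranges: [-2.59, 2.59], [-0.33, 1.99], [-1.39, 1.29], [0.1, 2.45], [-1.04, 4.18], [0.21, 1.99], [-2.66, 2.66]. Speed limits (rad/s): [2.57, 2.57, 3.14, 3.14, 3.14, 3.14, 3.14].

## Interface

Orientations are given as a 3x3 rotation matrix whose columns are the frame's x, y, z axes.
In Python, from rig import arm, eyes gives the robot as it stands. Calls block until the motion is done:
- arm.movep(position, orientation): joint-space move of the TCP to a pose.
- arm.servo_line(position, rot=None, speed=0.15, f_stop=None): straight line of the TCP; rot=None keeps the orientation; speed is the mean speed in m/s. With f_stop (N) it stops when the force on the tool has changed by that much, and returns True; else False.
- arm.move_j(angles): joint-space move.
- arm.gripper_to(opening, f_grip=None): finger opening in m; f_grip is the grip in N (None keeps the last); returns when the fingers have stopped.
- arm.hold(seconds).
- arm.solve_ik(position, orientation): joint angles nearest the present ones, or None.
- arm.get_obs(): the state.
- eyes.grab_frame(name): name is "scene" or "top" or "wrist"; returns the picture (420x560x3 uint8, blue, green, red); there is no depth.
- eyes.calibration(name): a dict with "fx", "fy", "cx", "cy" (pixels), "world_to_cam" (4x4, takes a point from world to camera coordinates); the wrist camera has in their place "tool_from_camera" (4x4, takes a point from camera to tool coordinates, whose origin is the TCP and whose axes are the tool frame's). Camera axes: x right, y up, looking along -z (the intrinsics and any distortion apply to the point x, -y, -z); pixel columns grow to the right and rows downward; lengths in m; the calibration is good to about 2 mm. A picture is of the moment at which its call begins: read the wrist's pose just before it. calibration takes no time and is no camera call.
A pose or a line that the arm cannot do raises arm.Unreachable and nothing moves.
- arm.job_done(): hands the job in, once; it reports no verdict.
The state is a dict: "time": time; "joint_positions": joint angles; "qd": joint speeds; "effort": joint torques, N m; "eef_pos": TCP position; "tcp_rot": TCP orientation; "wrist_force": force on the tool from outside, world axes, zero at the start; "moment": the same for the moment, N m; "finger_gap": finger opening in m.
Only numpy, scipy, OpenCV 4.12 (cv2) and the standard library are available. Lean on these libraries where they do the work, as an engineer would, in place of code of your own. Each camera call takes 0.05 s, during which the arm holds its last target.

## Working session

There is one attempt and no reset: what is moved stays moved. The work goes in short steps, each a Python script; the robot and the scene stay as the last script left them, time stands still between calls to the robot, and variables do not carry over. Pictures are saved under pics/ and viewed, and the job is handed in when it is done.

```bash
ls; mkdir -p pics; python3 - <<'E'
from rig import arm, eyes
import cv2
o=arm.get_obs(); print(o)
for n in ["scene","top","wrist"]:
    f=eyes.grab_frame(n); cv2.imwrite(f"pics/{n}0.png",f); print(n,eyes.calibration(n))
E
```

```text
pics
{'time': 0.0, 'joint_positions': array([-1.14689529,  0.46942323, -0.04864032,  1.53368399,  0.02408816,
        1.14098825, -0.08231019]), 'qd': array([ 0.00010339, -0.00186658,  0.00044252, -0.00080994,  0.00089858,
        0.00053314, -0.00056363]), 'effort': array([ 6.95696544e-04, -5.10297203e+01, -4.62888507e-02, -2.37710595e+01,
        1.06445324e-02,  7.73716019e-03, -1.77914728e-06]), 'eef_pos': array([0.29499029, 0.60642729, 0.20267809]), 'tcp_rot': array([[ 4.37434195e-01,  8.99250065e-01, -8.03866644e-04],
       [ 8.99248380e-01, -4.37434931e-01, -1.74115955e-03],
       [-1.91737719e-03,  3.87669496e-05, -9.99998161e-01]]), 'wrist_force': array([0.19779927, 0.15777069, 0.76695577]), 'moment': array([-0.0552736 , -0.00879702,  0.02431507]), 'finger_gap': 0.08559570304379786}
scene {'fx': 412.8165215458593, 'fy': 412.8165215458593, 'cx': 278.98633131508115, 'cy': 207.07311353260252, 'world_to_cam': array([[ 0.82706074,  0.5617435 , -0.02036615, -0.4257269 ],
       [-0.34458696,  0.53529819,  0.77117811,  0.10193448],
       [ 0.44410625, -0.63079322,  0.6362936 , -
[... 214 characters left out ...]
8044, -0.99957592, -0.02712984,  0.01574101],
       [ 0.99414488, -0.01343297,  0.10721716, -0.54477042],
       [-0.10753612, -0.02583659,  0.99386541, -1.37255394],
       [ 0.        ,  0.        ,  0.        ,  1.        ]])}
wrist {'fx': 303.7477997896305, 'fy': 303.7477997896305, 'cx': 277.1854055870108, 'cy': 211.03355958823232, 'tool_from_camera': array([[ 9.99999133e-01, -5.92324851e-04, -1.17592782e-03,
        -7.15706788e-04],
       [-9.41854967e-04, -9.45887257e-01, -3.24494085e-01,
        -8.30019559e-02],
       [-9.20089231e-04,  3.24494911e-01, -9.45886994e-01,
        -1.70565657e-01],
       [ 0.00000000e+00,  0.00000000e+00,  0.00000000e+00,
         1.00000000e+00]])}
```

View pics/scene0.png

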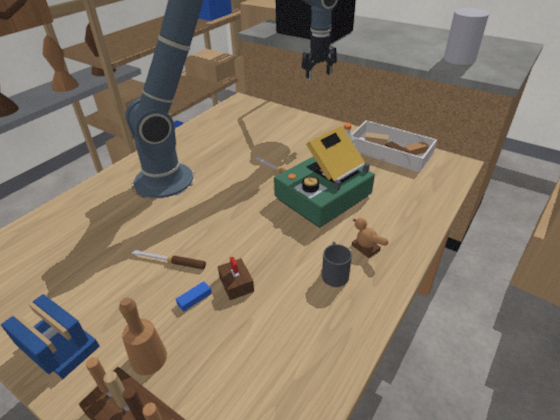

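View pics/top0.png

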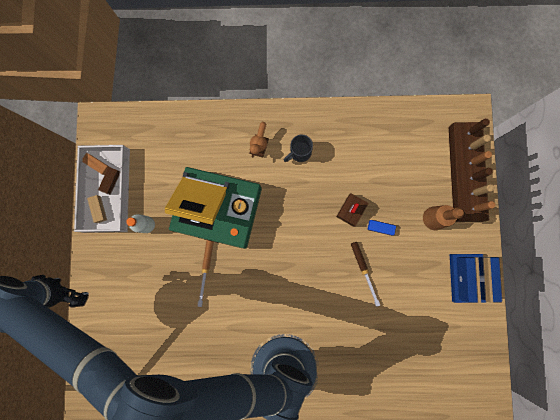

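View pics/wrist0.png

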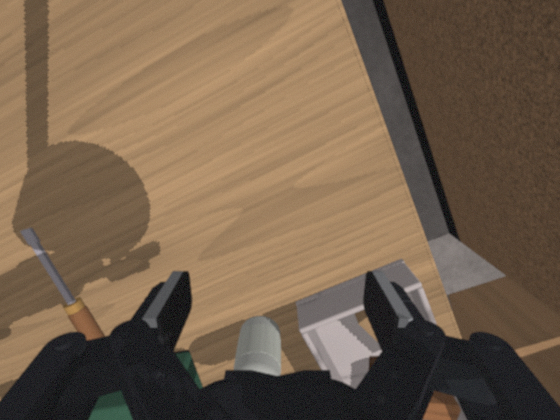

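The top view shows the machine (~215,205) with the guard open on its left half, the switch at (240,206), the key stand at (352,210) and the wax right beside it at (382,228). I'll zoom in to measure.

```bash
cat > h.py <<'E'
import numpy as np, cv2
from rig import arm, eyes
def ray(name,u,v,obs=None):
    c=eyes.calibration(name)
    d=np.array([(u-c["cx"])/c["fx"],-(v-c["cy"])/c["fy"],-1.0])
    if name=="wrist":
        T=np.array(c["tool_from_camera"]); R=np.array(obs["tcp_rot"]); p=np.array(obs["eef_pos"])
        return R@T[:3,3]+p, R@T[:3,:3]@d
    W=np.array(c["world_to_cam"]); R=W[:3,:3]
    return -R.T@W[:3,3], R.T@d
def onz(name,u,v,z,obs=None):
    o,d=ray(name,u,v,obs); return o+d*(z-o[2])/d[2]
def proj(name,p,obs=None):
    c=eyes.calibration(name); p=np.array(p,float)
    if name=="wrist":
        T=np.array(c["tool_from_camera"]); q=np.array(obs["tcp_rot"]).T@(p-np.array(obs["eef_pos"]))
        q=T[:3,:3].T@(q-T[:3,3])
    else:
        W=np.array(c["world_to_cam"]); q=W[:3,:3]@p+W[:3,3]
    return np.array([c["cx"]+c["fx"]*q[0]/-q[2], c["cy"]-c["fy"]*q[1]/-q[2]])
def tri(o1,d1,o2,d2):
    A=np.stack([d1,-d2],1); t=np.linalg.lstsq(A,o2-o1,rcond=None)[0]
    a,b=o1+t[0]*d1,o2+t[1]*d2; return (a+b)/2, np.linalg.norm(a-b)
E
python3 - <<'E'
import cv2
t=cv2.imread('pics/top0.png')
cv2.imwrite('pics/t_m.png',cv2.resize(t[150:265,150:280],None,fx=5,fy=5,interpolation=cv2.INTER_CUBIC))
cv2.imwrite('pics/t_k.png',cv2.resize(t[180:250,320:410],None,fx=8,fy=8,interpolation=cv2.INTER_CUBIC))
s=cv2.imread('pics/scene0.png')
cv2.imwrite('pics/s_m.png',cv2.resize(s[120:225,265:385],None,fx=5,fy=5,interpolation=cv2.INTER_CUBIC))
E
```

```text
(no output)
```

View pics/t_m.png

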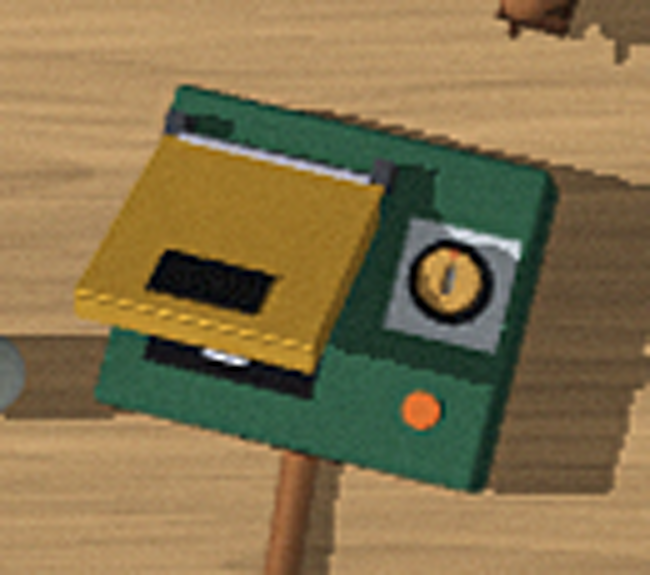

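View pics/t_k.png

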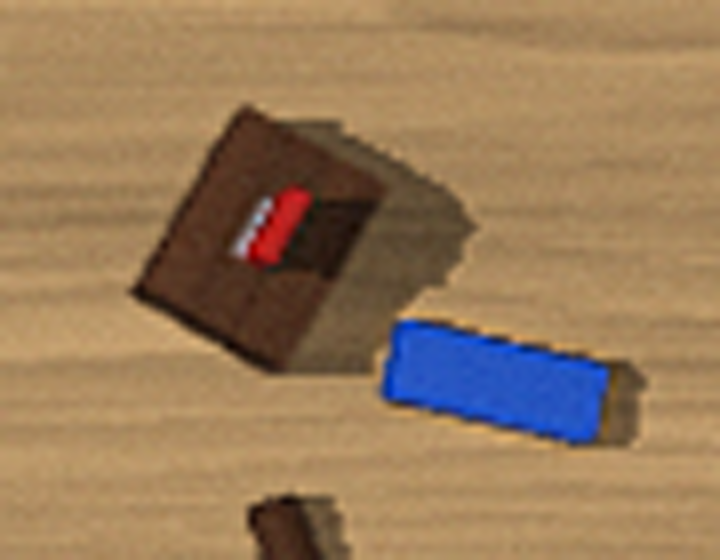

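View pics/s_m.png

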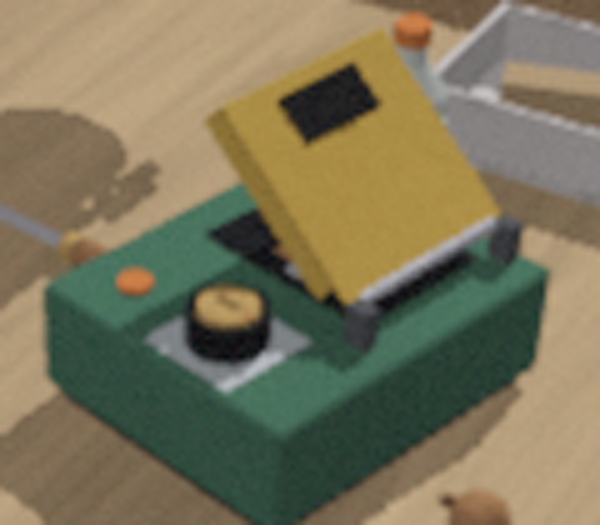

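```bash
python3 - <<'E'
from h import *
def T(x,y): return (x/5+150-.4,y/5+150-.4)
def K(x,y): return (x/8+320-.44,y/8+180-.44)
def S(x,y): return (x/5+265-.4,y/5+120-.4)
C=np.array([onz("top",*T(*p),.095)[:2] for p in [(181,88),(556,180),(482,491),(98,400)]])
print("machine",C.mean(0), [np.linalg.norm(C[i]-C[i-3]) for i in range(4)])
ex=(C[0]+C[1]-C[2]-C[3]); yaw=np.arctan2(ex[1],ex[0]); ey=(C[0]+C[3]-C[1]-C[2]); print("yaw",yaw, np.arctan2(-ey[0],ey[1]))
c=C.mean(0); R=lambda a:np.array([[np.cos(a),-np.sin(a)],[np.sin(a),np.cos(a)]])
print("switch pred",c+R(yaw)@[.02,-.085],"top",onz("top",*T(449,282),.125),"scene",onz("scene",*S(230,302),.125))
print("switch tri",tri(*ray("top",*T(449,282)),*ray("scene",*S(230,302))))
p,e=tri(*ray("top",*T(211,283)),*ray("scene",*S(329,103))); print("pad",p,e)
h=c+R(yaw)@[.07,.045]; q=R(yaw).T@(p[:2]-h); print("hinge",h,"pad in hinge",q,p[2]-.12)
D=np.array([onz("top",*K(*p_),.045)[:2] for p_ in [(245,103),(387,190),(275,372),(133,292)]])
print("stand",D.mean(0),[np.linalg.norm(D[i]-D[i-3]) for i in range(4)])
e1=D[0]+D[1]-D[2]-D[3]; print("dir CD",np.arctan2(e1[1],e1[0])); e2=D[0]+D[3]-D[1]-D[2]; print(np.arctan2(e2[1],e2[0]))
t=cv2.imread('pics/top0.png'); s=cv2.imread('pics/scene0.png')
for n,im,(x0,x1,y0,y1) in (("top",t,(330,375,190,230)),("scene",s,(215,260,245,300))):
    b,g,r=[im[...,i].astype(int) for i in range(3)]
    m=((r>120)&(g<80)&(b<80)).astype(np.uint8); mm=np.zeros_like(m); mm[y0:y1,x0:x1]=m[y0:y1,x0:x1]
    ys,xs=np.nonzero(mm); print(n,xs.mean(),ys.mean(),len(xs),xs.min(),xs.max(),ys.min(),ys.max())
    if n=="top": a=(xs.mean(),ys.mean())
    else: bb=(xs.mean(),ys.mean())
print("bow",tri(*ray("top",*a),*ray("scene",*bb)), onz("top",*a,.087))
E
```

```text
machine [0.5410031  0.21822781] [np.float64(0.25888091979873973), np.float64(0.20991293517219944), np.float64(0.2604612665421678), np.float64(0.21404913889805055)]
yaw -0.2413988222537493 -0.24932867532355885
switch pred [0.54010299 0.1309112 ] top [0.54071982 0.13489789 0.125     ] scene [0.54379849 0.13737217 0.125     ]
switch tri (array([0.54232465, 0.13610563, 0.12478663]), np.float64(0.003893834582538346))
pad [0.53453556 0.27179793 0.1973859 ] 0.0015066878333048549
hinge [0.61973116 0.24518873] pad in hinge [-0.08908654  0.0054707 ] 0.07738589772494486
stand [ 0.53287357 -0.23777632] [np.float64(0.07003690232384402), np.float64(0.09118287057064661), np.float64(0.0681930284372394), np.float64(0.09410704508378816)]
dir CD -0.5641277085956202
1.0171805691610682
top 354.52777777777777 207.63888888888889 36 351 358 203 212
scene 233.10204081632654 262.0816326530612 49 230 237 257 270
bow (array([ 0.53453608, -0.23961619,  0.08654931]), np.float64(0.00014525104483759086)) [ 0.53443567 -0.2395941   0.087     ]
```

Checks agree: the corner distances match the given sizes, the switch comes out at 124.8 mm high, the bow at 86.5 mm, and the pad is 118 mm from the hinge (guard about 0.65 rad). Next I'll check IK and choose gripper yaws.

```bash
cat >> h.py <<'E'
def Rz(a):
    c,s=np.cos(a),np.sin(a); return np.array([[c,s,0],[s,-c,0],[0,0,-1.0]])
YAW=-0.245; M0=np.array([.541,.218]); 
def mach(x,y,z):
    c,s=np.cos(YAW),np.sin(YAW); return np.array([M0[0]+c*x-s*y,M0[1]+s*x+c*y,z])
E
python3 - <<'E'
from h import *
for nm,p in (("pad",[.534,.272,.22]),("key",[.5345,-.2396,.10]),("sw",[.541,.135,.14])):
    print(nm)
    for a in np.arange(-3.6,3.3,.4):
        q=arm.solve_ik(np.array(p),Rz(a)); print(round(a,2),None if q is None else np.round(q,2))
E
```

```text
pad
-3.6 [-0.37  0.34 -0.22  1.69  0.08  1.12  2.07]
-3.2 [-0.31  0.35 -0.3   1.69  0.11  1.12  2.44]
-2.8 [ 0.25  0.6  -1.17  1.66  0.57  1.28  2.45]
-2.4 [-1.31  0.53  1.12  1.74 -0.51  1.2  -2.45]
-2.0 [-1.05  0.38  0.68  1.73 -0.26  1.12 -2.29]
-1.6 [-1.    0.37  0.61  1.73 -0.23  1.12 -1.92]
-1.2 [-0.94  0.36  0.53  1.73 -0.2   1.11 -1.56]
-0.8 [-0.88  0.35  0.45  1.72 -0.16  1.11 -1.19]
-0.4 [-0.83  0.34  0.38  1.72 -0.14  1.11 -0.81]
-0.0 [-0.77  0.33  0.3   1.72 -0.11  1.11 -0.44]
0.4 [-0.71  0.33  0.21  1.71 -0.08  1.11 -0.07]
0.8 [-0.64  0.33  0.13  1.71 -0.05  1.11  0.3 ]
1.2 [-0.58  0.33  0.05  1.7  -0.02  1.11  0.68]
1.6 [-0.53  0.33 -0.01  1.7   0.    1.11  1.05]
2.0 [-0.47  0.33 -0.09  1.7   0.03  1.11  1.43]
2.4 [-0.41  0.34 -0.17  1.69  0.06  1.11  1.8 ]
2.8 [-0.35  0.34 -0.24  1.69  0.09  1.12  2.18]
3.2 [-0.29  0.35 -0.32  1.69  0.12  1.12  2.55]
key
-3.6 [ 1.14  0.75 -1.18  1.81  0.77  1.13  2.38]
-3.2 [-0.4   0.69  1.11  1.9  -0.73  1.03 -2.17]
-2.8 [-0.4   0.69  1.11  1.9  -0.73  1.03 -1.77]
-2.4 [-0.4   0.69  1.11  1.9  -0.73  1.03 -1.37]
-2.0 [-0.43  0.74  1.1
[... 832 characters left out ...]
.93 -0.59  1.03 -2.13]
-2.0 [-0.86  0.4   0.7   1.92 -0.32  0.93 -2.01]
-1.6 [-0.81  0.39  0.63  1.91 -0.28  0.93 -1.64]
-1.2 [-0.75  0.38  0.55  1.91 -0.24  0.92 -1.28]
-0.8 [-0.7   0.37  0.49  1.91 -0.21  0.92 -0.91]
-0.4 [-0.68  0.36  0.46  1.91 -0.2   0.92 -0.53]
-0.0 [-0.62  0.36  0.39  1.9  -0.17  0.91 -0.16]
0.4 [-0.57  0.35  0.31  1.9  -0.13  0.91  0.21]
0.8 [-0.51  0.35  0.24  1.9  -0.1   0.91  0.58]
1.2 [-0.45  0.34  0.17  1.89 -0.07  0.91  0.95]
1.6 [-0.39  0.34  0.09  1.89 -0.04  0.91  1.32]
2.0 [-0.31  0.34 -0.01  1.89  0.    0.91  1.68]
2.4 [-0.25  0.35 -0.09  1.88  0.04  0.91  2.05]
2.8 [-0.19  0.35 -0.17  1.88  0.07  0.92  2.41]
3.2 [ 0.51  0.63 -1.17  1.84  0.65  1.12  2.3 ]
```

```bash
python3 - <<'E'
from h import *
A=Rz(1.326)
def P(t): 
    r,h=.120,.0055
    return mach(.07-r*np.cos(t)+h*np.sin(t),.048,.12+r*np.sin(t)+h*np.cos(t))
print(P(.65))
arm.gripper_to(0.0,f_grip=30)
arm.movep(P(.7)+[0,0,.05],A)
o=arm.get_obs(); print(o["time"],o["eef_pos"],o["finger_gap"])
cv2.imwrite("pics/w1.png",eyes.grab_frame("wrist"))
f0=o["wrist_force"]
arm.servo_line(P(.7),speed=.12)
for t in (.5,.3,.15,.08,.03,0.0,-.03):
    s=arm.servo_line(P(t),speed=.08,f_stop=25)
    o=arm.get_obs(); print(t,s,o["time"],o["eef_pos"],P(t),o["wrist_force"]-f0)
    if s: break
E
```

```text
[0.53110417 0.26995171 0.19700083]
2.4583 [0.53418274 0.27063543 0.25134951] 0.00014773557975032784
0.5 False 3.525 [0.52044901 0.2725891  0.18211316] [0.52094534 0.27249165 0.18235777] [ 0.07584427 -0.8607256  -1.35376237]
0.3 False 3.975 [0.51081687 0.27487621 0.16040703] [0.51091223 0.27500016 0.16071678] [-0.58928108 -0.15906333  0.36499917]
0.15 False 4.35 [0.50602082 0.27598429 0.14298565] [0.50624043 0.27616821 0.14337082] [-0.93830329  0.10928313  0.18733821]
0.08 False 4.6083 [0.50467257 0.27630303 0.13465904] [0.50493458 0.2764947  0.13507217] [-0.91638116 -0.71497725 -0.25259416]
0.03 False 4.8583 [0.50411393 0.276486   0.12872616] [0.50434827 0.27664129 0.12909699] [-0.1777041  -1.19960713  0.34153086]
0.0 False 5.1083 [0.50402302 0.27661814 0.12528217] [0.50413584 0.27669441 0.1255    ] [-0.7245851  -0.682502   -0.92862116]
-0.03 False 5.3583 [0.50390626 0.27662319 0.1216341 ] [0.50402817 0.27672133 0.12189807] [-0.79177411 -1.36249682 -0.62704389]
```

```bash
python3 - <<'E'
from h import *
f=eyes.grab_frame("wrist"); s=eyes.grab_frame("scene")[100:240,240:420]
cv2.imwrite("pics/w2.png",f); cv2.imwrite("pics/s2.png",cv2.resize(s,None,fx=4,fy=4,interpolation=cv2.INTER_CUBIC))
E
```

```text
(no output)
```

View pics/w2.png

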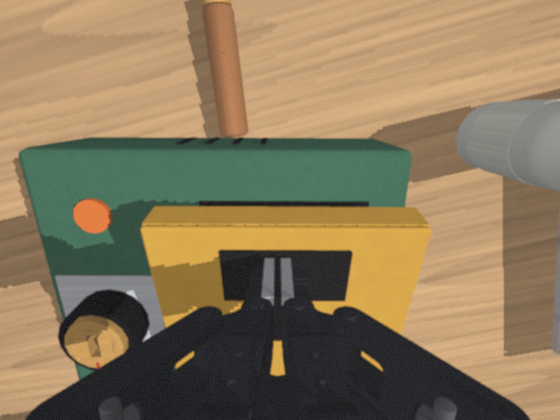

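View pics/s2.png

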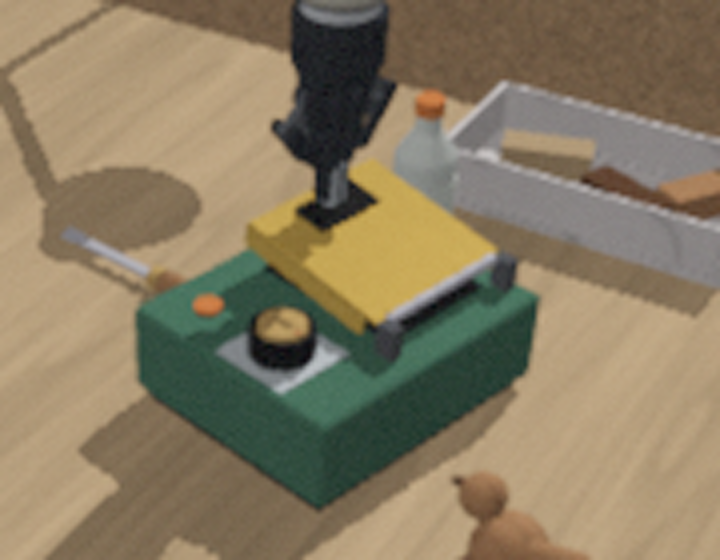

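View pics/w1.png

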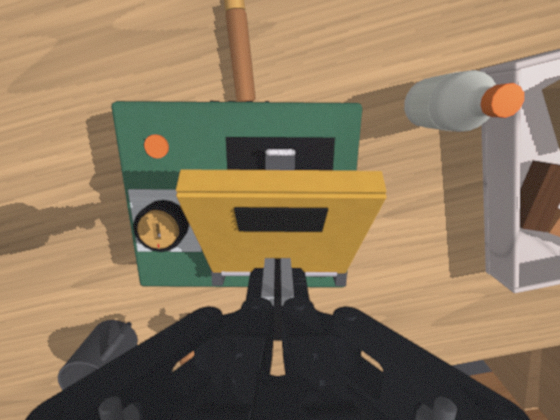

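The guard has followed the tip but isn't shut yet: it is still slightly raised and no catch force has been felt. I'll go on pressing down in steps with force checks.

```bash
python3 - <<'E'
from h import *
o=arm.get_obs(); p=o["eef_pos"].copy(); f0=o["wrist_force"]; print(f0)
for k in range(1,9):
    s=arm.servo_line(p-[0,0,.004*k],speed=.04,f_stop=25)
    o=arm.get_obs(); print(s,o["time"],o["eef_pos"],o["wrist_force"]-f0)
    if s: break
s=eyes.grab_frame("scene")[100:240,240:420]
cv2.imwrite("pics/s3.png",cv2.resize(s,None,fx=4,fy=4,interpolation=cv2.INTER_CUBIC))
cv2.imwrite("pics/w3.png",eyes.grab_frame("wrist"))
E
```

```text
[ 0.19566543 -0.47585792  0.3064125 ]
False 5.7083 [0.50381324 0.27656023 0.11749476] [ 0.25062985  1.38187485 -0.01075989]
False 5.9583 [0.50379849 0.27657135 0.11347215] [ 0.25128369  0.63958106 -1.51942226]
False 6.2083 [0.50384345 0.27657741 0.10949898] [0.39816681 0.89132033 0.81785685]
False 6.4583 [0.50424157 0.27694532 0.10597127] [0.55143688 1.07903286 0.84311162]
False 6.7083 [0.503863   0.27696698 0.10189931] [-0.4971804   1.91517267  3.43810449]
False 6.9583 [0.50369533 0.27643939 0.09735282] [-0.52220252  1.18925749 -0.31228934]
False 7.2083 [0.50372133 0.2764998  0.09515347] [-4.60887882 -0.74719879 12.35538629]
False 7.4583 [0.50375279 0.27660127 0.09275364] [-7.1368313  -2.31231714 22.24675404]
```

View pics/s3.png

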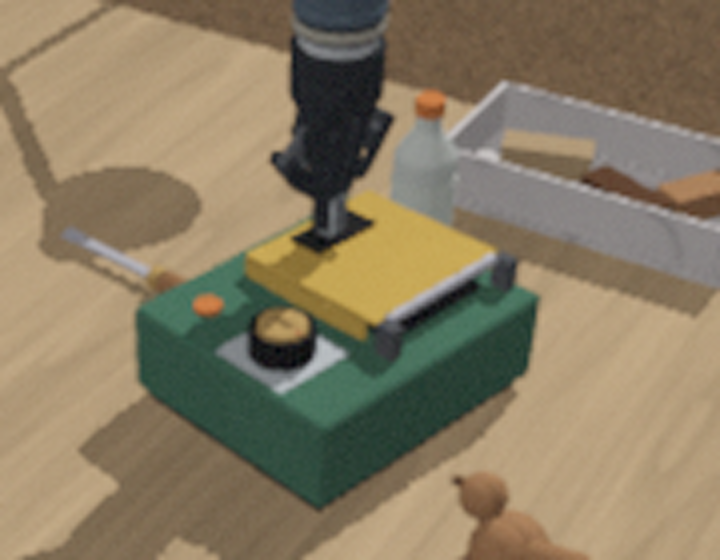

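View pics/w3.png

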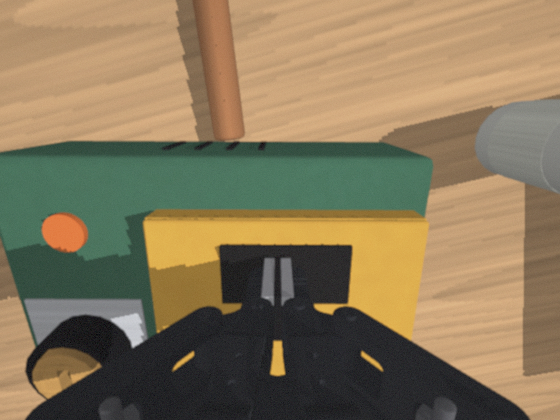

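```bash
python3 - <<'E'
from h import *
o=arm.get_obs(); p=o["eef_pos"]; print(p,o["finger_gap"],o["wrist_force"])
print("scene",proj("scene",p),proj("scene",p+[0,0,.03]))
for d in (0,.02,.03): print("wrist",d,proj("wrist",p+[0,0,d],o))
print("pad shut scene",proj("scene",mach(-.05,.045,.1255)), "open edge L/R", proj("scene",mach(-.08,.12,.1225)),proj("scene",mach(-.08,-.03,.1225)))
q=proj("wrist",mach(-.05+.0175,.045,.1255),o);print("pad -x edge in wrist",proj("wrist",mach(-.05-.0175,.045,.1255),o),"+x",q, "guard free corners",proj("wrist",mach(-.08,.12,.1225),o),proj("wrist",mach(-.08,-.03,.1225),o))
print("housing edge",proj("wrist",mach(-.11,.13,.095),o),proj("wrist",mach(-.11,-.13,.095),o))
E
```

```text
[0.50377604 0.27657027 0.09282887] -0.00015611279833566464 [-7.85529518 -3.3876356  21.76435815]
scene [321.13614817 163.87901685] [321.53206802 156.44238336]
wrist 0 [278.17055115 248.58249358]
wrist 0.02 [278.31465837 264.40827323]
wrist 0.03 [278.39949527 273.72501839]
pad shut scene [321.06215436 156.11637352] open edge L/R [329.65463755 145.51184351] [298.83046678 161.76669495]
pad -x edge in wrist [272.91311011 246.29174255] +x [273.15483653 305.45725402] guard free corners [424.04583555 220.84055229] [121.56571247 220.70150068]
housing edge [427.9050893  152.05734519] [-45.55212762 151.71356494]
```

```bash
python3 - <<'E'
from h import *
for nm,pos,obs_ in (("w1",[.53418,.27064,.25135],"(115,103),(360,103),(345,286),(142,286); switch (158,229); button (156,147)"),("w2",[.50391,.27662,.12163],"(22,155),(410,152); switch(95,342); guard corners (428,225),(143,225)"),("w0",[.29499029, .60642729, .20267809],"")):
    o={"eef_pos":np.array(pos),"tcp_rot":Rz(1.326)}
    for dz in (0,.03):
        o["eef_pos"]=np.array(pos)+[0,0,dz]
        print(nm,dz,[np.round(proj("wrist",mach(x,y,z),o)) .tolist() for x,y,z in ((-.11,-.13,.095),(-.11,.13,.095),(.11,.13,.095),(.11,-.13,.095),(.02,-.085,.125))],obs_)
s=eyes.grab_frame("scene")[130:180,290:360]; cv2.imwrite("pics/s4.png",cv2.resize(s,None,fx=10,fy=10,interpolation=cv2.INTER_CUBIC))
E
```

```text
w1 0 [[100.0, 99.0], [358.0, 99.0], [342.0, 287.0], [133.0, 287.0], [150.0, 229.0]] (115,103),(360,103),(345,286),(142,286); switch (158,229); button (156,147)
w1 0.03 [[115.0, 99.0], [351.0, 100.0], [338.0, 275.0], [143.0, 275.0], [161.0, 219.0]] (115,103),(360,103),(345,286),(142,286); switch (158,229); button (156,147)
w2 0 [[-0.0, 145.0], [407.0, 146.0], [372.0, 401.0], [74.0, 401.0], [84.0, 344.0]] (22,155),(410,152); switch(95,342); guard corners (428,225),(143,225)
w2 0.03 [[35.0, 140.0], [390.0, 141.0], [362.0, 373.0], [94.0, 373.0], [107.0, 315.0]] (22,155),(410,152); switch(95,342); guard corners (428,225),(143,225)
w0 0 [[-98.0, 378.0], [120.0, 378.0], [146.0, 496.0], [-36.0, 496.0], [-48.0, 479.0]] 
w0 0.03 [[-71.0, 358.0], [132.0, 358.0], [154.0, 472.0], [-17.0, 472.0], [-25.0, 453.0]]
```

View pics/s4.png

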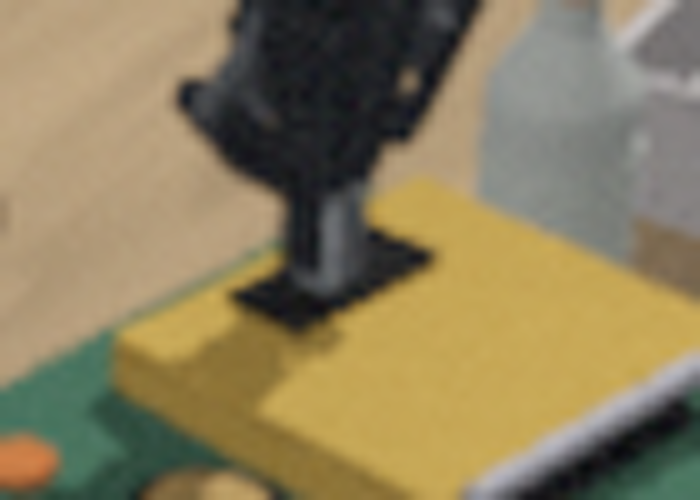

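```bash
python3 - <<'E'
from h import *
o={"eef_pos":np.zeros(3),"tcp_rot":np.eye(3)}
for d in (0,.01,.02,.03,.04): print(d,proj("wrist",[0,-.011,-d],o),proj("wrist",[0,.011,-d],o),proj("wrist",[.006,-.011,-d],o))
f=cv2.imread("pics/w3.png"); cv2.imwrite("pics/w3c.png",cv2.resize(f[230:330,200:360],None,fx=5,fy=5,interpolation=cv2.INTER_CUBIC))
E
```

```text
0 [278.20660724 232.20369537] [278.13579677 264.35161976] [288.07036463 232.20862396]
0.01 [278.2781151  238.97172816] [278.20083401 272.52129712] [288.67404398 238.97664434]
0.02 [278.35777941 246.51174799] [278.27298333 281.58435967] [289.34657825 246.51661678]
0.03 [278.44708011 254.963827  ] [278.35347878 291.69582593] [290.10046015 254.96860063]
0.04 [278.54787822 264.50410575] [278.44385749 303.04878084] [290.9513991  264.50871858]
```

View pics/w3c.png

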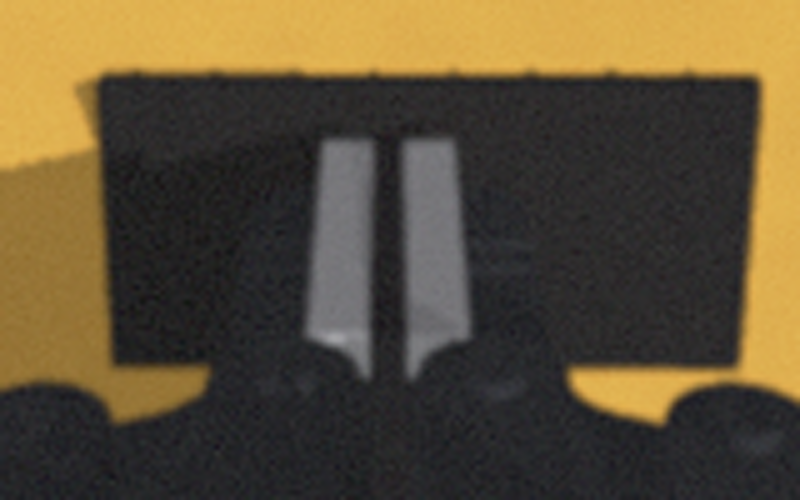

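The guard looks shut: the force dropped after z≈0.102, then rose hard from 0.097. The readout puts the tip about 29 mm lower than where it touches, so I'll calibrate heights by contact. Next I'll lift, confirm the guard stays down, and view the switch with the wrist camera.

```bash
python3 - <<'E'
from h import *
o=arm.get_obs(); p=o["eef_pos"]
arm.servo_line([p[0],p[1],.20],speed=.2)
A=Rz(1.326); sw=np.array([.541,.135,.125])
q=np.array([.541,.135,.235])
for _ in range(5):
    o={"eef_pos":q,"tcp_rot":A}; o2,d=ray("wrist",278,170,o); pt=o2+d*(.125-o2[2])/d[2]; q[:2]+=sw[:2]-pt[:2]
print(q)
arm.movep(q,A); arm.hold(.2)
o=arm.get_obs(); print(o["time"],o["eef_pos"],o["tcp_rot"].round(4).tolist(),o["wrist_force"])
cv2.imwrite("pics/w5.png",eyes.grab_frame("wrist"))
s=eyes.grab_frame("scene")[100:240,240:420]; cv2.imwrite("pics/s5.png",cv2.resize(s,None,fx=4,fy=4,interpolation=cv2.INTER_CUBIC))
E
```

```text
[0.56747526 0.12815259 0.235     ]
9.2083 [0.56661275 0.13004264 0.23418832] [[0.2392, 0.971, -0.0016], [0.971, -0.2392, 0.0002], [-0.0002, -0.0016, -1.0]] [-0.06959726 -0.8967896  -0.8747866 ]
```

View pics/w5.png

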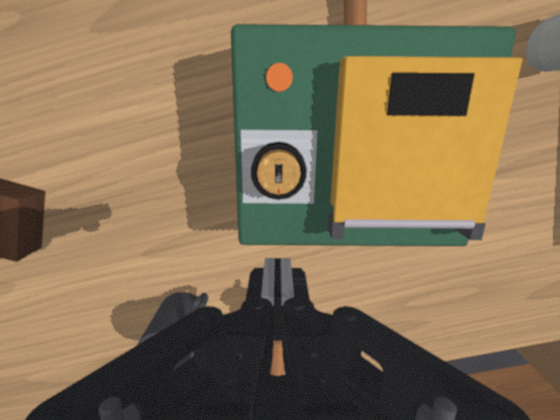

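View pics/s5.png

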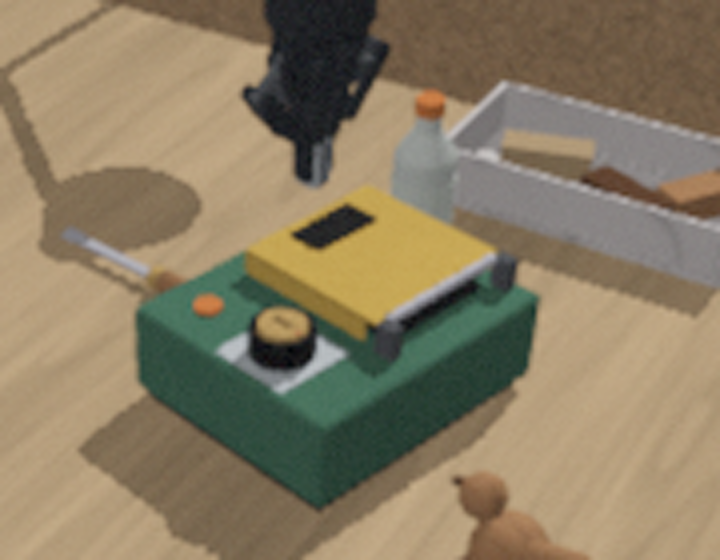

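```bash
python3 - <<'E'
from h import *
o=arm.get_obs(); print(o["time"],o["eef_pos"])
f=cv2.imread("pics/w5.png")
cv2.imwrite("pics/w5c.png",cv2.resize(f[10:260,220:540],None,fx=2.4,fy=2.4,interpolation=cv2.INTER_CUBIC))
cv2.imwrite("pics/w5s.png",cv2.resize(f[125:215,235:325],None,fx=6.5,fy=6.5,interpolation=cv2.INTER_CUBIC))
E
```

```text
9.3083 [0.56693008 0.12948528 0.23455913]
```

View pics/w5c.png

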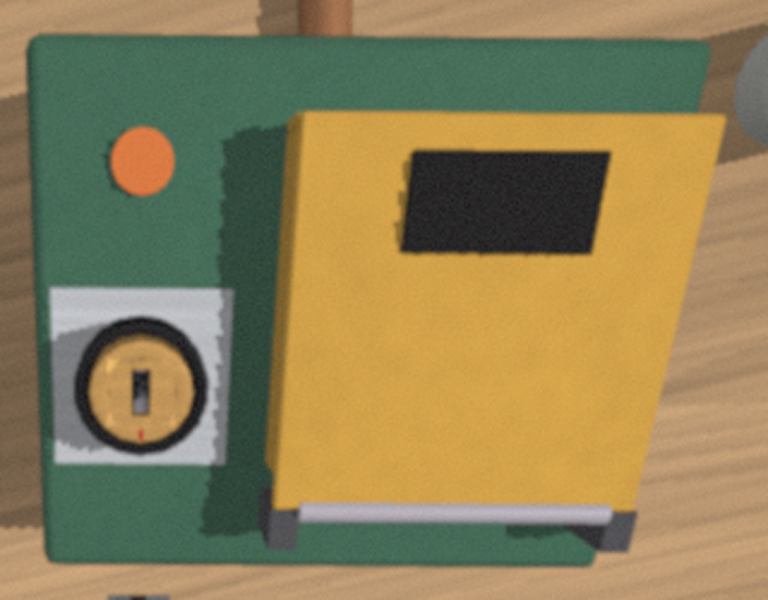

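View pics/w5s.png

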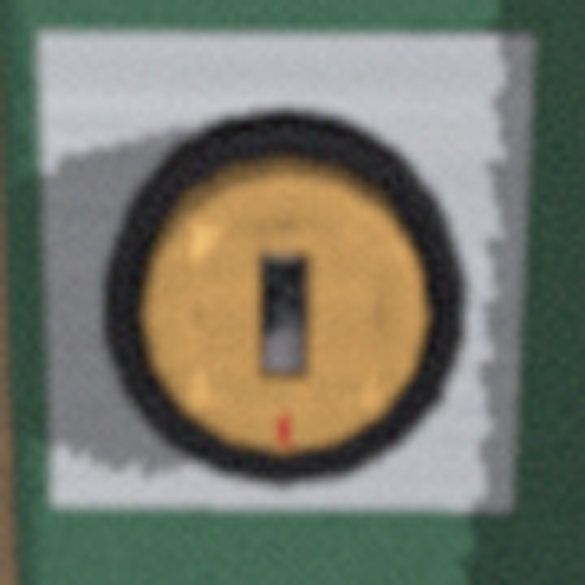

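```bash
python3 - <<'E'
from h import *
o={"eef_pos":np.array([.5668,.1297,.2344]),"tcp_rot":Rz(1.3292)}
def pt(x,y,dep):
    u,v=220+x/2.4-.3,10+y/2.4-.3; a,d=ray("wrist",u,v,o); return a+d*dep
f=303.75*2.4
for nm,xl,xr,y,w in (("hous -x",32,710,40,.26),("hous +x",47,594,562,.26),("guard free",298,727,114,.15),("guard hinge",274,636,508,.15)):
    print(nm,pt((xl+xr)/2,y,f*w/(xr-xl)), pt((xl+xr)/2,y,f*w/(xr-xl+1.5))[2])
s=onz("wrist",278.3,173.2,.125,o); print("switch",s); print(onz("wrist",278.3,173.2,.115,o))
E
```

```text
hous -x [0.43924614 0.25253448 0.08545699] 0.08616230786008039
hous +x [0.65026123 0.19806622 0.08947463] 0.09033741577143806
guard free [0.47891433 0.28559012 0.12209171] 0.12307734206713161
guard hinge [0.62190729 0.25092164 0.12272132] 0.12388602106090102
switch [0.54318711 0.13604348 0.125     ]
[0.54523533 0.13558889 0.115     ]
```

Measured from the wrist view, the guard's free edge is at 122.1 mm and its hinge edge at 122.7 mm, so it's shut. The switch slot centre is at pixel (278.3,173.2) with its slot along the image vertical, which puts the slot yaw within about 0.01 of the tool y axis. Next I'll take the matching view of the key, with the same offset and relative height.

```bash
python3 - <<'E'
from h import *
A=Rz(1.007); k=np.array([.5345,-.2396,.105])
q=np.array([.541,-.24,.2144])
for _ in range(5):
    o={"eef_pos":q,"tcp_rot":A}; o2,d=ray("wrist",278,173,o); pt=o2+d*(.105-o2[2])/d[2]; q[:2]+=k[:2]-pt[:2]
arm.movep([q[0],q[1],.2144],A); arm.gripper_to(.05); arm.hold(.3)
o=arm.get_obs(); print(o["time"],q,o["eef_pos"],o["tcp_rot"].round(4).tolist(),o["finger_gap"])
f=eyes.grab_frame("wrist"); cv2.imwrite("pics/w6.png",f)
cv2.imwrite("pics/w6c.png",cv2.resize(f[110:240,210:350],None,fx=5,fy=5,interpolation=cv2.INTER_CUBIC))
E
```

```text
11.5667 [ 0.55519908 -0.25295805  0.2144    ] [ 0.55516214 -0.25300423  0.21439428] [[0.5345, 0.8452, -0.0], [0.8452, -0.5345, 0.0], [0.0, -0.0, -1.0]] 0.04998844840092409
```

View pics/w6.png

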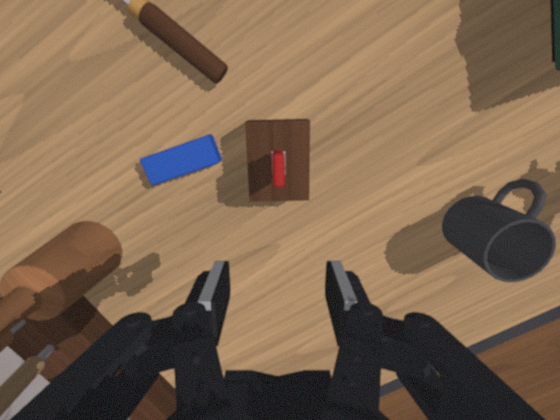

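View pics/w6c.png

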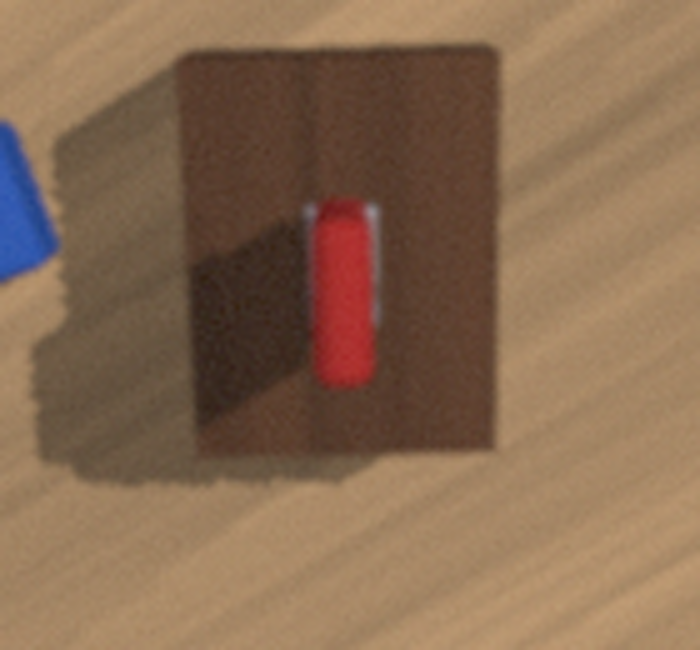

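The key bow is centred at about (278.3,168.5), square to the tool, with the fingers clear of it. I'll locate it by ray, cross-check against the stand's centre, descend over it with a force stop, and look again before closing.

```bash
python3 - <<'E'
from h import *
o=arm.get_obs(); A=Rz(1.007)
K=lambda x,y:(210+x/5-.4,110+y/5-.4)
b=onz("wrist",278.3,168.5,.105,o); 
C=np.array([onz("wrist",*K(*c),.045,o)[:2] for c in ((180,55),(498,46),(494,450),(197,454))])
print("bow",b,"stand",C.mean(0),[np.linalg.norm(C[i]-C[i-3]) for i in range(4)])
# slot of switch, tool-frame offset comparision
rel=A.T@(b-o["eef_pos"]); print("bow rel tool",rel)
t=(b[:2]+C.mean(0))/2; print(t)
arm.servo_line([t[0],t[1],.14],speed=.2); 
s=arm.servo_line([t[0],t[1],.043],speed=.1,f_stop=8)
arm.hold(.2); o=arm.get_obs(); print(s,o["time"],o["eef_pos"],o["wrist_force"])
f=eyes.grab_frame("wrist"); cv2.imwrite("pics/w7.png",f)
f=eyes.grab_frame("scene")[220:310,190:290]; cv2.imwrite("pics/s7.png",cv2.resize(f,None,fx=6,fy=6,interpolation=cv2.INTER_CUBIC))
E
```

```text
bow [ 0.53125205 -0.23702753  0.105     ] stand [ 0.53444587 -0.23904736] [np.float64(0.06824201129409099), np.float64(0.0904018177879292), np.float64(0.06942168984779816), np.float64(0.08949092390755051)]
bow rel tool [ 0.00070866 -0.02873333  0.10938681]
[ 0.53284896 -0.23803744]
False 13.475 [ 0.53326517 -0.23820314  0.04360796] [-0.60478181 -0.98124132  1.06997451]
```

View pics/w7.png

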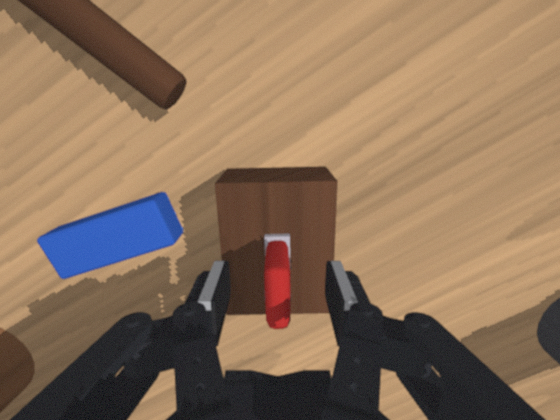

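View pics/s7.png

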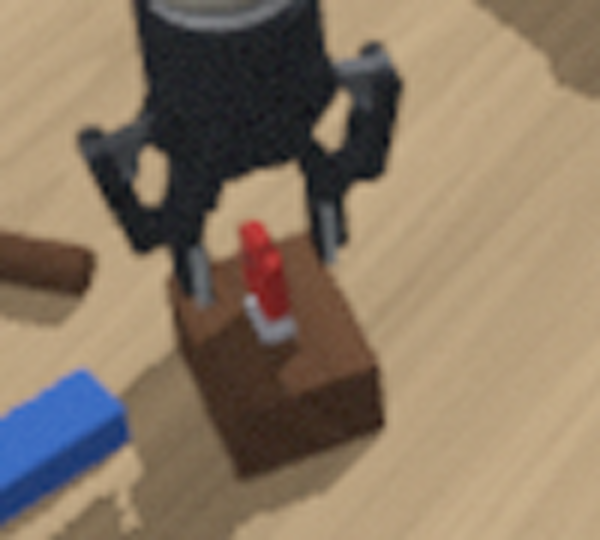

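```bash
python3 - <<'E'
from h import *
arm.gripper_to(0.0,f_grip=80); arm.hold(.2)
o=arm.get_obs(); print(o["time"],o["eef_pos"],o["finger_gap"],o["wrist_force"])
cv2.imwrite("pics/w8.png",eyes.grab_frame("wrist"))
p=o["eef_pos"]
s=arm.servo_line([p[0],p[1],p[2]+.10],speed=.12); arm.hold(.3)
o=arm.get_obs(); print(s,o["time"],o["eef_pos"],o["finger_gap"],o["wrist_force"])
f=eyes.grab_frame("wrist"); cv2.imwrite("pics/w9.png",cv2.resize(f[200:350,180:380],None,fx=4,fy=4,interpolation=cv2.INTER_CUBIC))
f=eyes.grab_frame("scene")[150:310,170:310]; cv2.imwrite("pics/s9.png",cv2.resize(f,None,fx=4,fy=4,interpolation=cv2.INTER_CUBIC))
E
```

```text
14.2083 [ 0.53308737 -0.23813345  0.04325539] 0.010537151081670948 [0.49123093 0.55002119 3.10463465]
False 15.5417 [ 0.53284416 -0.23806207  0.14273379] 0.010245304432444554 [ 0.22133772 -0.33263559 -0.85282316]
```

View pics/w9.png

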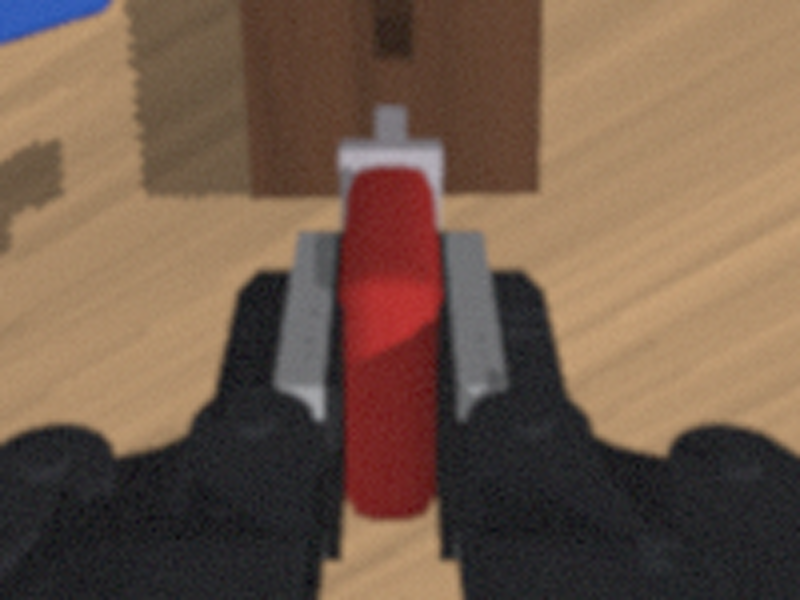

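View pics/s9.png

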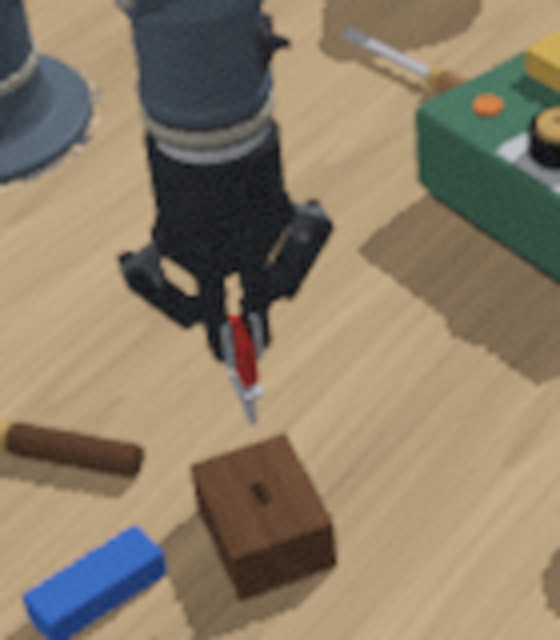

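View pics/w8.png

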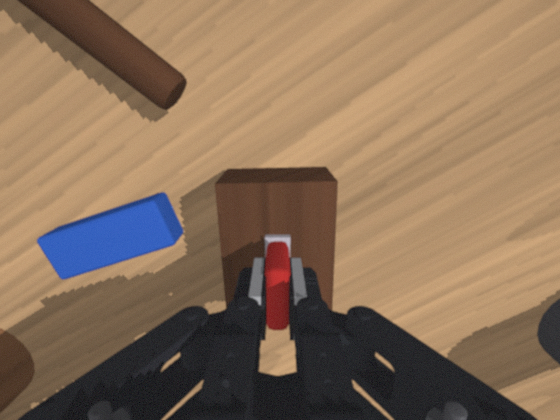

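```bash
python3 - <<'E'
from h import *
o={"eef_pos":np.zeros(3),"tcp_rot":np.eye(3)}
W=lambda x,y:(180+x/4-.4,200+y/4-.4)
for nm,(x,y),z,off in (("collar front bottom",(391.5,145),-.0017,.013),("collar front top",(391.5,168),-.0057,.013),("bow front bottom",(391,168),-.0257,.017),("bow top front",(391,285),-.0617,.017),("bow top back",(391,520),-.0617,-.017),("tip",(391.5,105),.0263,.005),("blade at collar, hidden",(391,143),-.0017,.008)):
    p=onz("wrist",*W(x,y),z,o); print(nm,p[0].round(4),(p[1]+off).round(4))
# slot of stand after lift
o={"eef_pos":np.array([.53284,-.23806,.14273]),"tcp_rot":Rz(1.007)}
s=onz("wrist",*W(393,28),.045,o); print(s)
# switch in world using w5
o5={"eef_pos":np.array([.56665,.12995,.2343]),"tcp_rot":Rz(1.3292)}
print("switch",onz("wrist",278.3,173.2,.125,o5))
E
```

```text
collar front bottom -0.0002 0.0038
collar front top -0.0002 0.0058
bow front bottom -0.0004 0.0006
bow top front -0.0004 -0.0029
bow top back -0.0004 -0.0078
tip -0.0002 0.0005
blade at collar, hidden -0.0003 -0.0015
[ 0.53700145 -0.24032557  0.045     ]
switch [0.54321487 0.1364616  0.125     ]
```

The key is gripped (gap 10.3 mm) and hangs straight. Estimates of its offset along tool y range from 1.5 to 4.5 mm, so I'll hover the blade just above the slot and compare the two in the wrist view.

```bash
python3 - <<'E'
from h import *
A=Rz(1.329); s=np.array([.5432,.1363]); c=np.array([-.0002,.003,0])
t=s-(A@c)[:2]; print(t)
o=arm.get_obs(); p=o["eef_pos"]
arm.servo_line([p[0],p[1],.20],speed=.2)
arm.movep([t[0],t[1],.20],A)
arm.servo_line([t[0],t[1],.158],speed=.1,f_stop=8); arm.hold(.4)
o=arm.get_obs(); print(o["time"],o["eef_pos"],o["tcp_rot"].round(3).tolist(),o["finger_gap"],o["wrist_force"])
f=eyes.grab_frame("wrist"); cv2.imwrite("pics/w10f.png",f); cv2.imwrite("pics/w10.png",cv2.resize(f[180:330,190:370],None,fx=4.4,fy=4,interpolation=cv2.INTER_CUBIC))
f=eyes.grab_frame("scene")[140:200,280:350]; cv2.imwrite("pics/s10.png",cv2.resize(f,None,fx=9,fy=9,interpolation=cv2.INTER_CUBIC))
E
```

```text
[0.54033516 0.13721252]
18.4417 [0.54049988 0.13730122 0.15835071] [[0.239, 0.971, 0.001], [0.971, -0.239, 0.0], [0.0, 0.001, -1.0]] 0.010002993208152358 [-0.54389036 -0.00526746  0.44286623]
```

View pics/w10.png

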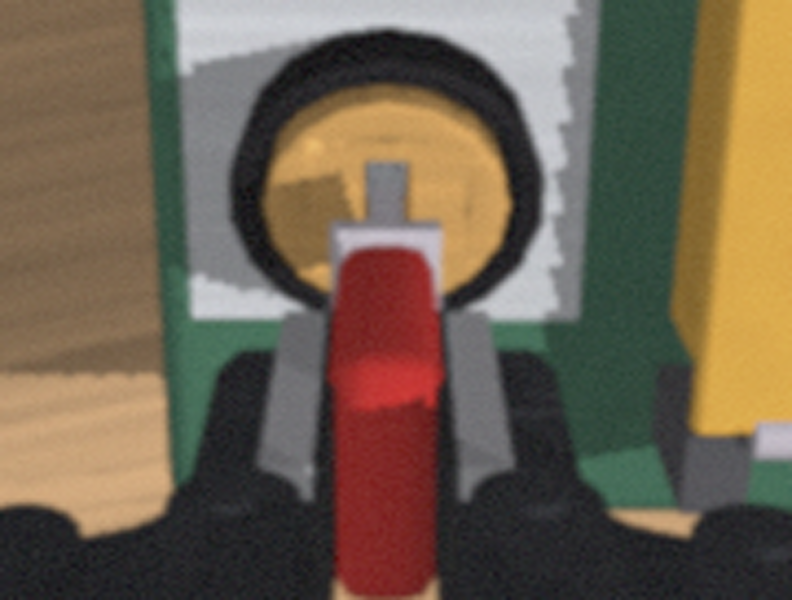

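View pics/s10.png

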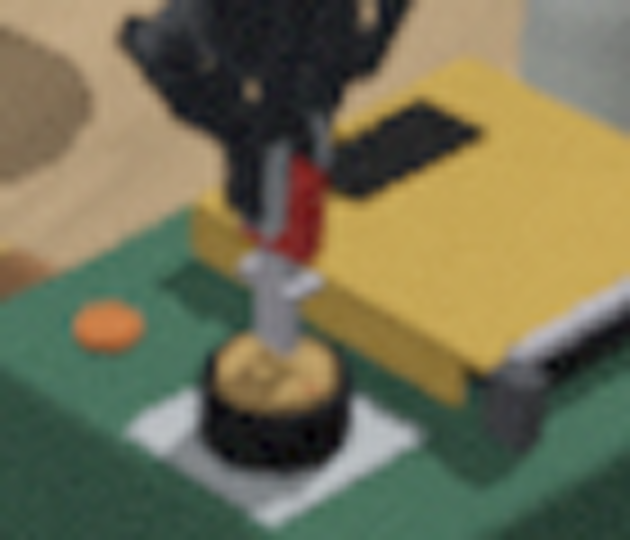

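```bash
python3 - <<'E'
from h import *
f=cv2.imread("pics/w10f.png")[195:260,240:315]
f=cv2.convertScaleAbs(f,alpha=1.5); cv2.imwrite("pics/w10z.png",cv2.resize(f,None,fx=9,fy=9,interpolation=cv2.INTER_CUBIC))
o={"eef_pos":np.array([.5405,.1373,.15835]),"tcp_rot":Rz(1.329)}
s=np.array([.5432,.1363,.125]); ex=np.array([np.cos(-.242),np.sin(-.242),0]); ey=np.array([-ex[1],ex[0],0])
print("slot ctr",proj("wrist",s,o),"ends",proj("wrist",s-.00925*ex,o),proj("wrist",s+.00925*ex,o))
print("disc near/far",proj("wrist",s-.0205*ex,o),proj("wrist",s+.0205*ex,o),"lr",proj("wrist",s-.0205*ey,o),proj("wrist",s+.0205*ey,o))
E
```

```text
slot ctr [277.53461704 231.88949666] ends [277.55420423 219.97567314] [277.51555555 243.48357226]
disc near/far [277.57876691 205.03552663] [277.49305103 257.17185065] lr [249.33037257 231.87008366] [305.73222126 231.90890509]
```

View pics/w10z.png

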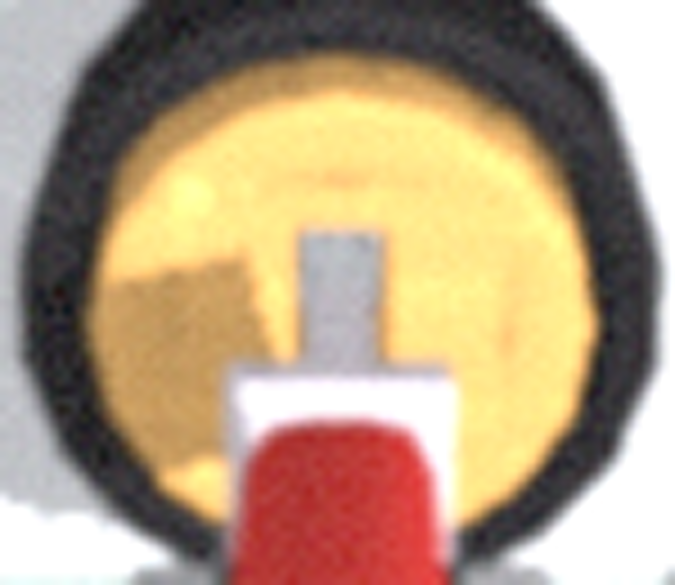

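The brass face's near edge is at row 205.3 (predicted 205.0) and the slot's near end at 220.8 (predicted 220.0), with the blade centred laterally on the slot. I'll probe downward gently.

```bash
python3 - <<'E'
from h import *
o=arm.get_obs(); p=o["eef_pos"]; print(o["time"],p)
t=[.54033516,.13721252]
for z in (.152,.149,.146,.143,.140):
    s=arm.servo_line([t[0],t[1],z],speed=.03,f_stop=6)
    o=arm.get_obs(); print(z,s,o["time"],o["eef_pos"],o["wrist_force"].round(1),o["moment"].round(2))
    if s: break
E
```

```text
18.5417 [0.54036548 0.13728232 0.15815873]
0.152 False 18.8917 [0.54007512 0.1371466  0.15159573] [ 0.1 -0.2 -0.7] [-0.    0.03  0.04]
0.149 False 19.1417 [0.54019063 0.13716758 0.14876096] [-0.1 -0.2  0.3] [0.06 0.   0.01]
0.146 False 19.3917 [0.54013626 0.13717059 0.14574423] [-0.1  0.1 -0.6] [-0.01  0.01  0.04]
0.143 False 19.6417 [0.54024579 0.13711231 0.14280746] [ 0.1  0.1 -0.7] [-0.01 -0.01 -0.03]
0.14 False 19.8917 [0.54092702 0.13759924 0.14086897] [ 0.5 -0.7  4.5] [ 0.01  0.21 -0.  ]
```

The blade is in the slot: it went past the face with no force, and pin contact starts at z≈0.141 as expected. Now I'll press steadily with slight rocking.

```bash
python3 - <<'E'
from h import *
t=[.54033516,.13721252]; f0=arm.get_obs()["wrist_force"]*0
z=.140; sg=1
for i in range(20):
    o=arm.get_obs(); zt=max(o["eef_pos"][2]-.0035,.1215)
    arm.servo_line([t[0],t[1],zt],rot=Rz(1.329+.05*sg),speed=.02,f_stop=30); sg=-sg
    o=arm.get_obs(); print(round(zt,4),o["time"],o["eef_pos"].round(4),o["wrist_force"].round(1),o["moment"].round(2),o["finger_gap"].round(4))
    if o["eef_pos"][2]<.1245 or o["wrist_force"][2]>27: break
E
```

```text
Traceback (most recent call last):
AttributeError: 'float' object has no attribute 'round'
```

```bash
python3 - <<'E'
from h import *
t=[.54033516,.13721252]
sg=-1
for i in range(14):
    o=arm.get_obs(); zt=max(o["eef_pos"][2]-.0035,.1215)
    arm.servo_line([t[0],t[1],zt],rot=Rz(1.329+.05*sg),speed=.02,f_stop=30); sg=-sg
    o=arm.get_obs(); print(round(zt,4),o["time"],o["eef_pos"].round(4),o["wrist_force"].round(1),o["moment"].round(2),round(o["finger_gap"],4))
    if o["eef_pos"][2]<.1245 or o["wrist_force"][2]>27: break
E
```

```text
0.1345 20.4667 [0.5408 0.1375 0.1342] [ 1.9  0.9 -1.6] [ 0.31 -0.58  0.  ] 0.0105
0.1307 20.8083 [0.5405 0.1366 0.131 ] [ 0.6 -0.7  4.3] [-0.19 -0.08  0.07] 0.0103
0.1275 21.1167 [0.5407 0.1369 0.1281] [ 1.1 -0.8  4.2] [-0.02 -0.19 -0.07] 0.0104
0.1246 21.4167 [0.5405 0.1367 0.1244] [ 1.3 -0.6  1. ] [-0.17 -0.41  0.04] 0.0107
```

```bash
python3 - <<'E'
from h import *
t=[.54033516,.13721252]
for z in (.1235,.1225,.1215,.1205,.1195,.1185):
    s=arm.servo_line([t[0],t[1],z],rot=Rz(1.329),speed=.02,f_stop=18)
    o=arm.get_obs(); print(z,s,o["time"],o["eef_pos"].round(4),o["wrist_force"].round(1),o["moment"].round(2))
    if s or o["wrist_force"][2]>16: break
arm.hold(.4); o=arm.get_obs(); print(o["time"],o["eef_pos"].round(4),o["wrist_force"].round(1))
f=eyes.grab_frame("wrist"); cv2.imwrite("pics/w11.png",cv2.resize(f[180:330,190:370],None,fx=4.4,fy=4,interpolation=cv2.INTER_CUBIC))
f=eyes.grab_frame("scene")[140:200,280:350]; cv2.imwrite("pics/s11.png",cv2.resize(f,None,fx=9,fy=9,interpolation=cv2.INTER_CUBIC))
E
```

```text
0.1235 False 21.6667 [0.5405 0.1368 0.1233] [ 1.7 -0.3  1.5] [-0.3  -0.51  0.01]
0.1225 False 21.9167 [0.5407 0.1368 0.1232] [ 0.8 -1.9  6.9] [-0.31 -0.11 -0.01]
0.1215 False 22.1667 [0.5407 0.1368 0.1231] [-2.2 -1.9 12.5] [-0.43  0.4   0.01]
0.1205 False 22.4167 [0.5408 0.1369 0.123 ] [-4.2 -2.7 18.2] [-0.67  0.86 -0.05]
22.8167 [0.5408 0.1369 0.123 ] [-3.7 -3.2 18.6]
```

View pics/w11.png

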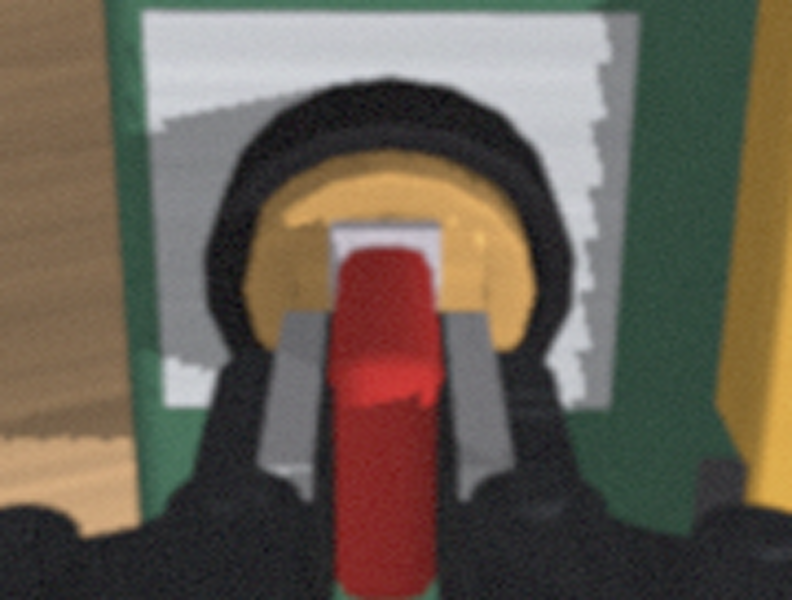

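View pics/s11.png

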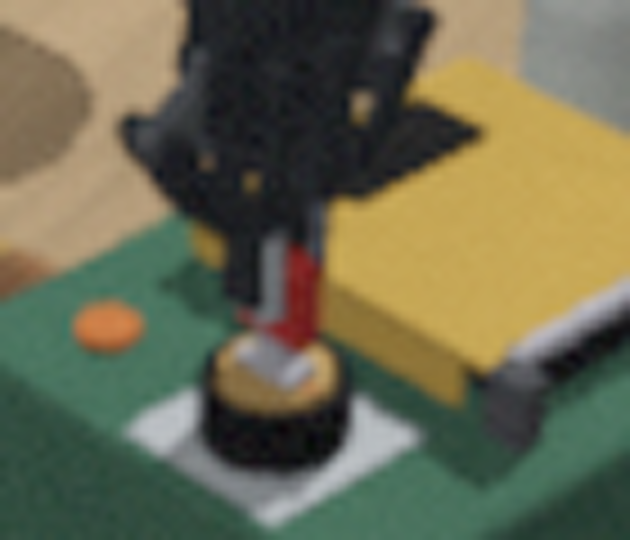

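The key hit a solid stop at z=0.123 (predicted 0.1233), and the picture shows the collar resting on the brass face. Now I'll turn it clockwise about the switch axis with light downward force.

```bash
python3 - <<'E'
from h import *
s=np.array([.5432,.1363]); c=np.array([0,.0025,0])
arm.gripper_to(0.0,f_grip=110)
for i,a in enumerate(np.linspace(.1,1.7,17)):
    A=Rz(1.329-a); t=s-(A@c)[:2]
    arm.servo_line([t[0],t[1],.1217],rot=A,speed=.03)
    o=arm.get_obs()
    y=np.arctan2(o["tcp_rot"][1,0],o["tcp_rot"][0,0])
    print(round(a,2),round(o["time"],2),o["eef_pos"].round(4),round(1.329-y,3),o["wrist_force"].round(1),o["moment"].round(2),round(o["finger_gap"],4))
    if abs(o["wrist_force"]).max()>35: break
E
```

```text
0.1 23.38 [0.5408 0.137  0.1232] 0.1 [-2.4 -1.4 12.2] [-0.42  0.56  0.07] 0.0099
0.2 23.63 [0.5408 0.1372 0.1232] 0.2 [-3.4 -1.2 12.9] [-0.49  0.67  0.03] 0.0097
0.3 23.88 [0.5409 0.1374 0.1232] 0.3 [-3.  -1.  13.2] [-0.47  0.72  0.01] 0.01
0.4 24.13 [0.5409 0.1376 0.1232] 0.4 [-2.5 -2.5 13.7] [-0.43  0.73  0.1 ] 0.0097
0.5 24.38 [0.5409 0.1378 0.1232] 0.5 [-3.6 -2.4 14.1] [-0.44  0.79  0.08] 0.0103
0.6 24.63 [0.5411 0.1379 0.1232] 0.6 [-3.6 -1.7 13.7] [-0.48  0.88  0.05] 0.01
0.7 24.88 [0.5412 0.1381 0.1232] 0.7 [-4.4 -2.8 14.8] [-0.44  0.89  0.04] 0.0097
0.8 25.13 [0.5412 0.1382 0.1232] 0.8 [-3.8 -1.9 14.4] [-0.55  1.02  0.05] 0.0099
0.9 25.38 [0.5413 0.1383 0.1232] 0.9 [-4.2 -2.  15.3] [-0.51  1.11  0.07] 0.0098
1.0 25.63 [0.5414 0.1384 0.1232] 1.0 [-4.7 -1.5 15.4] [-0.51  1.16  0.02] 0.0102
1.1 25.88 [0.5416 0.1386 0.1231] 1.1 [-5.2 -2.2 16.1] [-0.51  1.22  0.06] 0.01
1.2 26.13 [0.5418 0.1387 0.1232] 1.2 [-5.  -2.1 15.1] [-0.47  1.22  0.08] 0.0099
1.3 26.38 [0.5419 0.1388 0.1232] 1.3 [-5.2 -1.6 15.7] [-0.38  1.38  0.07] 0.01
1.4 26.63 [0.5421 0.1388 0.1232] 1.4 [-4.8 -1.9 16.1] [-0.37  1.39  0.05] 0.0101
1.5 26.88 [0.5425 0.1389 0.1232] 1.499 [-4.4 -0.8 16. ] [-0.35  1.23  0.08] 0.0102
1.6 27.13 [0.543  0.1388 0.1232] 1.599 [-3.9 -0.4 15.8] [-0.34  1.08  0.09] 0.0099
1.7 27.38 [0.5435 0.1388 0.1232] 1.699 [-4.6 -1.4 14.5] [-0.23  0.99  0.11] 0.0099
```

```bash
python3 - <<'E'
from h import *
arm.hold(.3); o=arm.get_obs(); print(o["time"],o["eef_pos"].round(4),o["wrist_force"].round(1),o["moment"].round(2))
f=eyes.grab_frame("wrist"); cv2.imwrite("pics/w12f.png",f); cv2.imwrite("pics/w12.png",cv2.resize(f[180:330,190:370],None,fx=4.4,fy=4,interpolation=cv2.INTER_CUBIC))
f=eyes.grab_frame("scene")[140:200,280:350]; cv2.imwrite("pics/s12.png",cv2.resize(f,None,fx=9,fy=9,interpolation=cv2.INTER_CUBIC))
E
```

```text
27.6833 [0.5435 0.1388 0.1232] [-4.  -1.1 14.1] [-0.25  1.01  0.07]
```

View pics/w12.png

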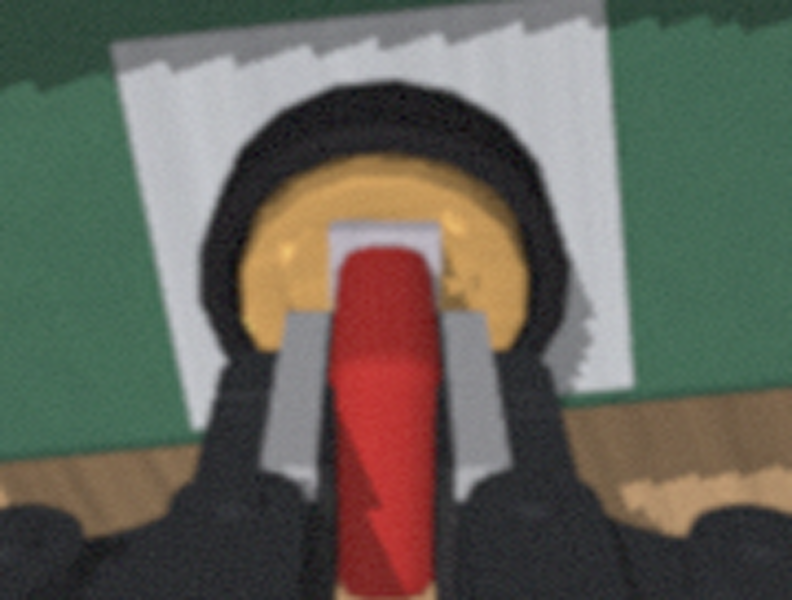

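View pics/s12.png

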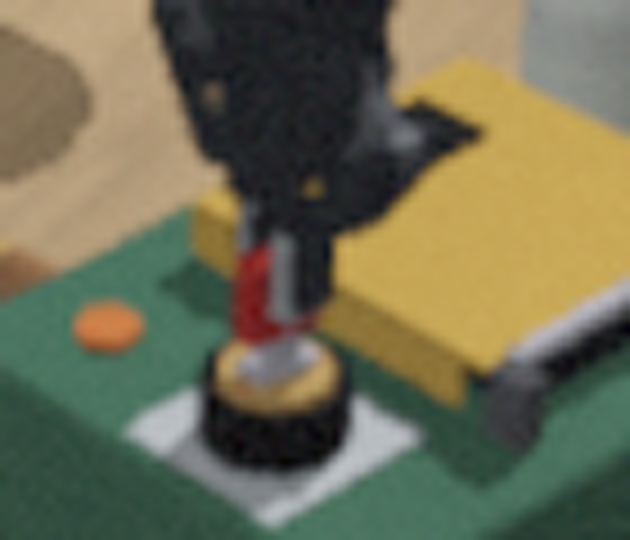

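The collar stays square to the fingers, so the key has turned with the gripper. I'll add a little rotation while averaging the torque to confirm it's against the stop.

```bash
python3 - <<'E'
from h import *
s=np.array([.5432,.1363]); c=np.array([0,.0025,0])
for a in (1.7,1.74,1.78):
    A=Rz(1.329-a); t=s-(A@c)[:2]
    arm.servo_line([t[0],t[1],.1217],rot=A,speed=.03)
    m=[]
    for _ in range(10):
        arm.hold(.03); o=arm.get_obs(); m.append(np.r_[o["moment"],o["wrist_force"]])
    print(a,round(o["time"],2),o["eef_pos"].round(4),np.mean(m,0).round(3),round(o["finger_gap"],4))
f=eyes.grab_frame("wrist"); cv2.imwrite("pics/w13.png",f)
f=eyes.grab_frame("scene"); cv2.imwrite("pics/s13.png",f)
E
```

```text
1.7 28.37 [0.5435 0.1389 0.1232] [-0.255  1.01   0.1   -4.125 -0.932 14.808] 0.0103
1.74 28.95 [0.5435 0.1388 0.1231] [-0.29   1.022  0.265 -4.363 -1.079 15.398] 0.0095
1.78 29.53 [0.5436 0.1388 0.1232] [-0.316  1.036  0.494 -4.332 -1.049 14.879] 0.0096
```

View pics/w13.png

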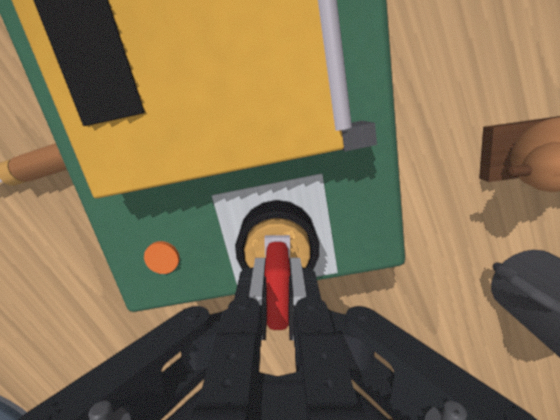

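View pics/s13.png

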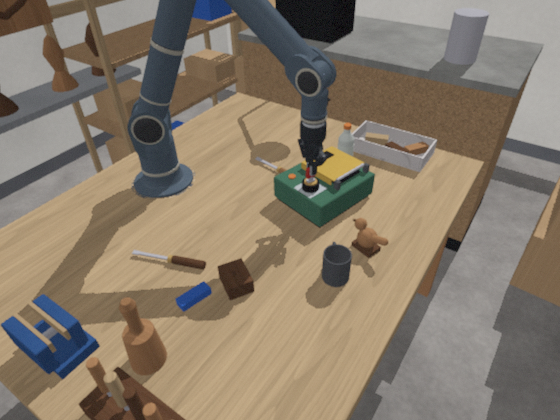

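Torque rose from 0.10 to 0.49 N m over the last 0.08 rad, so the switch is hard against its stop. The guard is shut, the bystanders are where they started, and the key is home and gripped. Handing in.

```bash
python3 - <<'E'
from h import *
o=arm.get_obs(); print(o["time"],o["eef_pos"].round(4),o["moment"].round(2),o["wrist_force"].round(1),o["finger_gap"])
print(arm.job_done())
E
```

```text
29.6333 [0.5436 0.1388 0.1232] [-0.3   1.11  0.48] [-4.2 -0.5 15. ] 0.009860198368750205
the job is handed in; nothing more can be done
None
```

I finished the job and handed it in at 29.6 s. The guard is shut, and the key is fully home in the switch, turned clockwise to its stop and still gripped. The hand-in reports no verdict, so this rests on my own checks.

- **Guard:** I pressed it until it hit solid resistance. The later wrist view put its free edge at 122.1 mm and its hinge edge at 122.7 mm, so it is flat and shut. I felt only a small catch bump of about 3 N, not the 5 N described.
- **Key home:** The blade went past the pins with slight rocking and stopped solidly at a TCP height of 0.123 m, against 0.1233 m predicted. It was held there with about 18 N before turning, and the pictures show the collar on the brass face.
- **Turn:** The gripper turned 1.78 rad, and torque rose from 0.10 to 0.49 N m over the last 0.08 rad, so the switch is at its stop. I could not read the switch angle directly.
- **Final state:** The key is pressed down with about 15 N, with 110 N of grip commanded. The bystanders look unmoved in the last scene picture, but I judged that by eye only.

**Readings that disagreed:**
- **Fingertip height:** The fingertips touched the guard pad with the TCP reading about 29 mm below the pad's given height. I set heights by contact instead.
- **Camera estimates:** Separate camera estimates of the switch and the key differed by up to 4 mm. I settled this by comparing the blade with the slot in the wrist view just above it.

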